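# Fetch the bottom sprocket from the storage spindle and fit it to the gearmotor

## Robot

A 6-joint arm with a two-finger parallel gripper is mounted at the origin on a cart in front of the work surface, level with it; the furniture and walls round the work are solid. World frame = base frame: x ahead of the robot, y to its left, z up, the work surface at z = 0. Lengths are in m, angles in degrees, forces in N, time in s.
With the tool pointing down it reaches from about 0.25 to 0.725 m from the base axis. Payload 9.7 kg.
Tool frame: the origin (TCP) lies at the centre of the arm's flange, where the gripper is bolted on; the fingertips stand 173 mm ahead of it and the grasp point (between the pads) lies 155 mm ahead of it; z points along the fingers, y is the line along which they close (so a half turn about z gives the same grasp; the last joint's range is limited). The gripper opens to 85 mm and grips with 20 to 120 N. Pads are 22 mm wide; open, the fingers measure 114 mm over their backs; the gripper's body (76 mm by 85 mm) begins 54 mm behind the grasp point. The pads swing forward as they close: fully open they stand 13 mm farther back than shut.
Start: joints at [-66.005, 4.979, 10.078, 95.1, 0, 90], TCP at [0.224, -0.502, 0.405] pointing down, gripper open.
Joint ranges: [-179.16, 179.16], [-48.56, 103.87], [-65.8, 70.77], [-126.05, 130.52], [-82.76, 87.17], [-180, 180]. Speed limits (degrees/s): [127.2, 127.2, 147.25, 180, 180, 180].

## Interface

Orientations are given as [roll, pitch, yaw] about the fixed x, y, z axes, in that order (R = Rz(yaw) Ry(pitch) Rx(roll)).
In Python, from workcell import monitor, camera, get_calibration, bot gives the robot as it stands.
- The arm moves only by the tool carry_out, never from a script. Its argument "targets" is text: rows parted by semicolons, each of 7 numbers parted by spaces: the shift along the tool's x, y, z in units of 0.04 m (1.0 is 0.04 m), then the turn, a rotation vector about the tool's x, y, z in units of 0.1 rad (1.0 is 0.1 rad), then the opening, from -1 (shut) to 1 (fully open), so that 0 is half open. A call has exactly 8 rows; each row shifts and turns the commanded pose from where the row before left it, along the tool's axes as they then stand; what a row does not reach is not made up. A row lasts 1/12 s, in which the tool goes at most 41.7 mm and 7.16 degrees, less where a joint would pass 70% of its speed; a pose out of reach is approached as far as the arm can. A call with a number of a shift or a turn outside -1 to 1 is refused whole. A call with a gripper value outside its range is refused whole. The fingers move at their own pace and stop on an object; "newtons" is the grip in N (left out, the last holds). Time passes only in rows, so rows that do not move let the fingers close, or fill a call up. It gives the time, the measured TCP pose, the force, the opening and the grip force at its end, in the units of the state.
- monitor.get_obs(): the state, without advancing time (a new reading comes with each control period).
- camera(name): name is "scene" or "top" or "wrist"; returns the picture (400x640x3 uint8, red, green, blue); there is no depth.
- get_calibration(name): a dict with "fx", "fy", "cx", "cy" (pixels), "view" (4x4, takes a point from world to camera coordinates). Camera axes: x right, y down, z forward; pixel columns grow to the right and rows downward; lengths in m; the calibration is good to about 2 mm. A picture is of the moment at which its call begins: read the wrist's pose just before it. get_calibration takes no time and is no camera call; for the wrist camera it gives the pose at the moment of the call.
- bot.job_done(): hands the job in; it is judged then, once.
The state is a dict: "time": time; "q": joint angles; "qd": joint speeds; "joint_efforts": joint torques, N m; "ee_pos": TCP position; "tcp_rot": TCP orientation; "wrist_force": force on the tool from outside, world axes, zero at the start; "torque": the same for the moment, N m; "opening": finger opening in m; "grasp_force": force on a finger pad.
Only numpy, scipy, OpenCV 4.12 (cv2) and the standard library are available. Lean on these libraries where they do the work, as an engineer would, in place of code of your own. Each camera call takes 0.05 s, during which the arm holds its last target. There are 200 camera calls.

## Task

The big dark sprocket at the bottom of the storage spindle belongs on the gearmotor's upright shaft. Lift the small and the medium sprocket off and lay both flat on the rubber mat, hubs up, then seat the big one on the shaft, hub up, and slip the red collar down onto it. Put the other two back on the spindle as they were, hubs up, the medium one at the bottom and the small one on top of it, and leave everything released and at rest.

Things in the scene. Friction and masses are not known exactly. Their poses are not given: they have to be found in the camera images.
- large_mid (a point): Centre (half-way up, 10 mm above the underside) of the large sprocket: blackened steel, 22 teeth, 88 mm over the teeth, about 0.28 kg; lies flat, hub upward: plate 6 mm thick, round hub 28 mm in diameter standing 14 mm above it (20 mm high in all), bore 19 mm straight through; loose on the 13 mm pins, 3 mm of play all round. Best gripped across the hub, fingertips just above the plate. Starts at the bottom of the spindle. z axis up.
- medium_mid (a point): Centre (10 mm above the underside) of the medium sprocket: bright steel, 17 teeth, 70 mm over the teeth, about 0.18 kg; lies flat, hub upward: plate 6 mm thick, round hub 28 mm in diameter standing 14 mm above it (20 mm high in all), bore 19 mm straight through; loose on the 13 mm pins, 3 mm of play all round. Best gripped across the hub, fingertips just above the plate. Starts on top of the large one's hub. z axis up.
- small_mid (a point): Centre (10 mm above the underside) of the small sprocket: yellow-plated steel, 12 teeth, 52 mm over the teeth, about 0.12 kg; lies flat, hub upward: plate 6 mm thick, round hub 28 mm in diameter standing 14 mm above it (20 mm high in all), bore 19 mm straight through; loose on the 13 mm pins, 3 mm of play all round. Best gripped across the hub, fingertips just above the plate. Starts on top of the medium one's hub. z axis up.
- collar_mid (a point): Centre (6 mm above the underside) of the red shaft collar: a plain ring of 30 mm diameter, 12 mm high, bore 19 mm, about 0.05 kg. Starts lying flat on the grey terminal box of the gearmotor, about 88 mm from the shaft.
- spindle_seat (a point): The storage spindle: an upright round steel pin, 13 mm thick with a domed end, on a fixed plywood foot 100 x 100 x 18 mm. This point is on the pin's axis at the top face of the foot, where the bottom sprocket's underside rests; the pin's end is 54 mm above it. z up.
- shaft_seat (a point): Upright output shaft (13 mm thick, domed end) of the fixed gearmotor: blue gearbox, aluminium motor to one side. Point on its axis at the shoulder (34 mm wide, 66 mm above the table), where a seated sprocket's underside rests; the shaft ends 33 mm above it. x axis: along the motor to its terminal box (50 x 50 mm, centre 88 mm away, lid 4 mm above this point); nothing but the collar stands higher.
- mat: Ribbed black rubber mat on the table, fixed, 180 mm along its x, 110 mm along its y, 4 mm thick; origin at the centre of its underside. The two smaller sprockets fit side by side along its x.
- coin_meter: Grey steel coin meter box, fixed, in the middle of the table between the places: an obstacle to carry round or over. 220 mm deep (its x from -64 to +156 mm), 200 mm wide (its y from -100 to +100 mm), 240 mm high; a coin slide and a drawer handle stick out of its front as far as x = -165 mm. Origin on the table.
Mind the look-alikes: they are no part of the job. Of the things that look like the part that bears small_mid, the larger one is meant.

How it is judged:
By the outcome, as a careful person would: the job done as asked, in the order asked, and still so for the second after the job is handed in, with the robot touching nothing.
It also fails if it takes over 128 s, if anything falls off the work surface, if the arm or the gripper's body presses on something with over 40 N, if the wrist force passes 120 N, or if a joint passes its speed limit or range.

## Working session

There is one attempt and no reset: what is moved stays moved. The work goes in short steps, Python scripts to look and compute and a tool call to move; the robot and the scene stay as the last step left them, time stands still between calls to the robot, and variables do not carry over. Pictures are saved under pics/ and viewed, at most 14 in all, crops included, and the job is handed in when it is done.

Besides the shell and the picture viewer there is one more tool, called by a JSON object that holds its "op" and its "data", one argument or row to a line. carry_out: Moves the arm, as the interface text tells. Shifts and turns lie within -1 to 1; 1 stands for 0.04 m of shift or 0.1 rad of turn. Its arguments: {"type":"object","properties":{"targets":{"type":"string"},"newtons":{"type":"number"}},"required":["targets"]}

```bash
ls; mkdir -p pics; python3 - <<'E'
from workcell import monitor,camera,get_calibration
import cv2,numpy as np
print(monitor.get_obs())
for n in("scene","top","wrist"):
    cv2.imwrite(f"pics/{n}0.png",cv2.cvtColor(camera(n),cv2.COLOR_RGB2BGR))
    print(n,get_calibration(n))
E
```

```text
pics
{'time': 0.0, 'q': array([-6.60056640e+01,  5.01138015e+00,  1.00327044e+01,  9.50992929e+01,
       -1.90851029e-03,  9.00013958e+01]), 'qd': array([ 0.04442444, -0.08002569,  0.00134213,  0.06450519, -0.07021684,
        0.01791609]), 'joint_efforts': array([ 4.80457194e-03, -5.20392787e+01,  4.64797533e+01,  1.67707651e-02,
        2.31614549e-04,  2.83301063e-05]), 'ee_pos': array([ 0.22365138, -0.50247203,  0.40396455]), 'tcp_rot': array([-1.79922031e+02,  1.91040801e-03,  2.39929428e+01]), 'wrist_force': array([-0.05510153, -0.88305812, -0.5399719 ]), 'torque': array([-0.00522363,  0.0314275 , -0.02202665]), 'grasp_force': 0.0, 'opening': 0.08552824219352893}
scene {'fx': 467.04559004865183, 'fy': 467.04559004865183, 'cx': 316.0510265079854, 'cy': 197.8289449018664, 'view': array([[ 0.37929822,  0.92520237,  0.01155145, -0.03834353],
       [ 0.78473987, -0.31504938, -0.53378574, -0.37727954],
       [-0.49022056,  0.21152887, -0.84554086,  1.43725597],
       [ 0.        ,  0.        ,  0.        ,  1.        ]])}
top {'fx': 483.5056477606597, 'fy': 483.5056477606597, 'cx': 319.2980162327843, 'cy': 201.8077452779778, 'view': array([[ 0.02416101, -0.9991457 , -0.03352796, -0.15869008],
       [-0.99209212, -0.0198316 , -0.12393519,  0.4860783 ],
       [ 0.1231644 ,  0.03625723, -0.99172372,  1.1016475 ],
       [ 0.        ,  0.        ,  0.        ,  1.        ]])}
wrist {'fx': 280.21071808880936, 'fy': 280.21071808880936, 'cx': 316.0926456169939, 'cy': 197.98728828996698, 'view': array([[ 0.40789373, -0.91302791, -0.00165618, -0.54946815],
       [-0.86900729, -0.38878278,  0.30606253, -0.04030525],
       [-0.28008753, -0.12340175, -0.95200997,  0.38018561],
       [ 0.        ,  0.        ,  0.        ,  1.        ]])}
```

View pics/scene0.png

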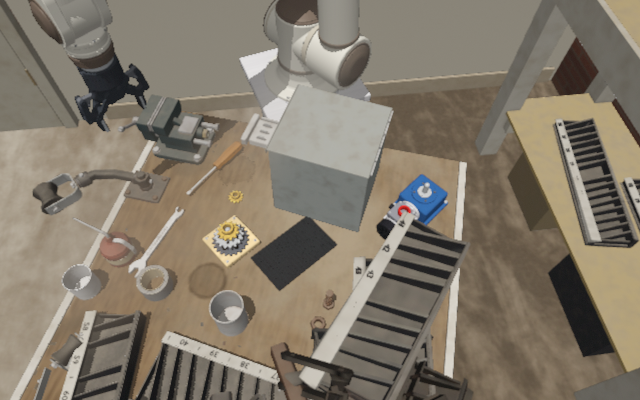

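View pics/top0.png

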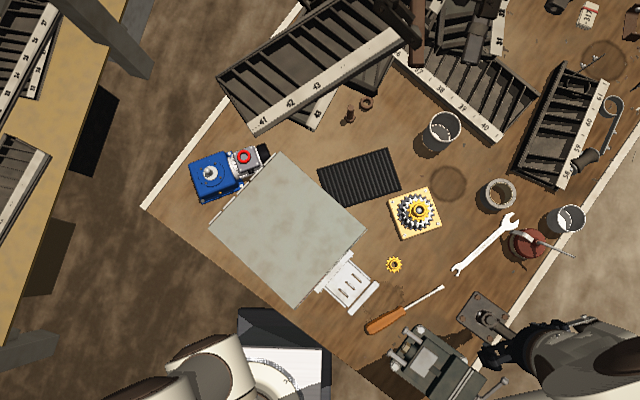

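View pics/wrist0.png

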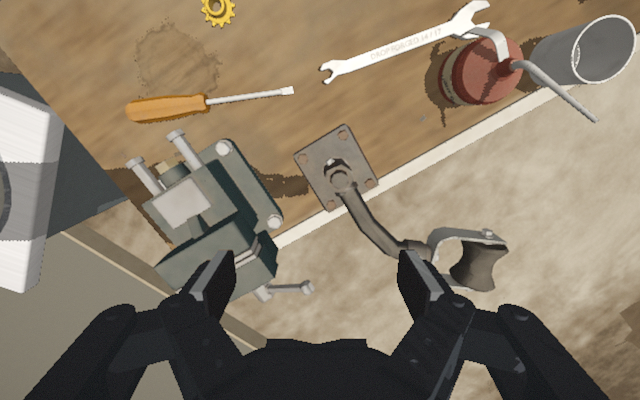

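The scene shows the spindle stack at top-view (418,211), the loose look-alike at (394,264), the mat around (360,177), the shaft at (210,173) and the collar at (245,157).

```bash
cat >h.py <<'E'
import numpy as np,cv2
from workcell import monitor,camera,get_calibration
from scipy.spatial.transform import Rotation as R
def ray(c,uv):
    V=c["view"]; d=V[:3,:3].T@np.array([(uv[0]-c["cx"])/c["fx"],(uv[1]-c["cy"])/c["fy"],1]); return -V[:3,:3].T@V[:3,3],d
def at(c,uv,z):
    o,d=ray(c,uv); return o+d*(z-o[2])/d[2]
def proj(c,p):
    q=c["view"][:3,:3]@np.asarray(p)+c["view"][:3,3]; return np.array([c["fx"]*q[0]/q[2]+c["cx"],c["fy"]*q[1]/q[2]+c["cy"]])
def snap(n,f):
    c=get_calibration(n); im=cv2.cvtColor(camera(n),cv2.COLOR_RGB2BGR); cv2.imwrite("pics/"+f,im); return c,im
def move(p,yaw):
    """shift in tool axes (units 0.04) and yaw turn (units 0.1 about tool z) to reach tcp p pointing down"""
    o=monitor.get_obs(); T=R.from_euler('xyz',o["tcp_rot"],degrees=True)
    G=R.from_euler('xyz',[180,0,yaw],degrees=True)
    print("pose",o["ee_pos"].round(4),o["tcp_rot"].round(2),"t",round(o["time"],2))
    print("shift",(T.inv().apply(np.array(p)-o["ee_pos"])/.04).round(3),"turn",((T.inv()*G).as_rotvec()/.1).round(3))
E
python3 - <<'E'
from h import *
t=get_calibration("top");s=get_calibration("scene")
np.set_printoptions(precision=4,suppress=True)
for n,a,b,z in [("small",(419,210),(228,229),.078),("shaft",(210,173),(426,185),.099),("collar",(245,157),(404,211),.082),("look",(394,264),(236,196),.01)]:
    print(n,at(t,a,z),at(s,b,z))
for p in [(317,168),(386,148),(402,188),(335,208)]: print("mat",at(t,p,.004))
for p in [(252,257),(303,216),(336,243),(284,287)]: print("matS",at(s,p,.004))
for p in [(282,153),(368,235),(293,307),(209,224)]: print("box",at(t,p,.24))
for p in [(393,193),(435,186),(443,234),(400,240)]: print("foot",at(t,p,.018))
i=cv2.imread("pics/top0.png")
a=cv2.resize(i[120:220,170:300],None,fx=5,fy=5,interpolation=3)[:, :400*2];b=cv2.resize(i[160:290,340:460],None,fx=5,fy=5,interpolation=3)
cv2.imwrite("pics/ca.png",a[:,:650]);cv2.imwrite("pics/cb.png",b[:600])
E
```

```text
small [ 0.4694 -0.3706  0.078 ] [ 0.4753 -0.3704  0.078 ]
shaft [0.5402 0.0938 0.099 ] [0.5482 0.0967 0.099 ]
collar [0.5814 0.0205 0.082 ] [0.5844 0.0219 0.082 ]
look [ 0.3496 -0.3244  0.01  ] [ 0.352 -0.323  0.01 ]
mat [ 0.5742 -0.1395  0.004 ]
mat [ 0.6261 -0.3045  0.004 ]
mat [ 0.5294 -0.3431  0.004 ]
mat [ 0.4783 -0.1848  0.004 ]
matS [ 0.5261 -0.338   0.004 ]
matS [ 0.4669 -0.1852  0.004 ]
matS [ 0.5666 -0.1389  0.004 ]
matS [ 0.6248 -0.2938  0.004 ]
box [ 0.5561 -0.0817  0.24  ]
box [ 0.4024 -0.2483  0.24  ]
box [ 0.2665 -0.1119  0.24  ]
box [0.4165 0.0525 0.24  ]
foot [ 0.515  -0.3202  0.018 ]
foot [ 0.5334 -0.4182  0.018 ]
foot [ 0.4213 -0.436   0.018 ]
foot [ 0.4051 -0.337   0.018 ]
```

View pics/ca.png

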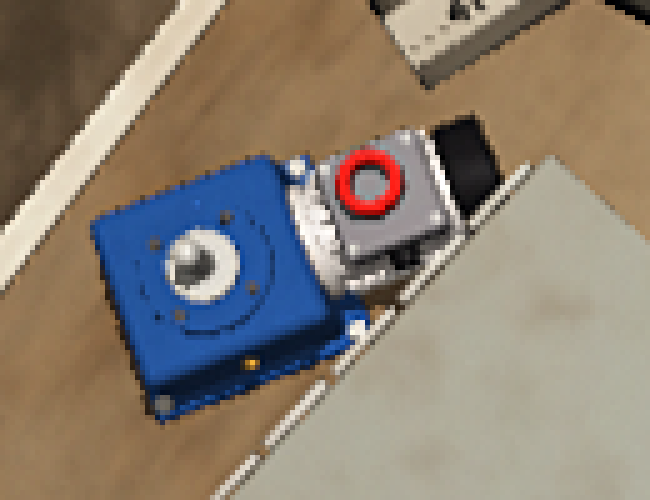

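The crop shows the shaft tip at about (208,172), its shoulder at (210.6,173.4) and the collar at (244,156.6).

```bash
python3 - <<'E'
from h import *
np.set_printoptions(precision=4,suppress=True)
t=get_calibration("top");w=get_calibration("wrist");o=monitor.get_obs()
T=R.from_euler('xyz',o["tcp_rot"],degrees=True)
print("cam in tool",T.inv().apply(ray(w,(0,0))[0]-o["ee_pos"]))
print(at(t,(208,171.6),.099),at(t,(210.6,173.4),.066),at(t,(244,156.6),.082))
for p in [(.472,-.371,.06),]: print(proj(w,p))
move([.472,-.371,.33],0)
E
```

```text
cam in tool [0.0787 0.     0.0308]
[0.5432 0.0984 0.099 ] [0.5452 0.1012 0.066 ] [0.5822 0.0228 0.082 ]
[ 294.4139 -142.8831]
pose [ 0.2237 -0.5025  0.4041] [-179.94    0.     23.99] t 0.15
shift [ 7.008 -0.476  1.854] turn [-0.01   0.002  4.188]
```

{"op": "carry_out", "data": {
  "targets": "0.5 -0.14 0.1 0 0 0.52 1; 0.9 -0.26 0.2 0 0 0.52 1; 0.9 -0.26 0.25 0 0 0.52 1; 0.9 -0.26 0.25 0 0 0.52 1; 0.9 -0.26 0.25 0 0 0.52 1; 0.9 -0.26 0.25 0 0 0.52 1; 0.9 -0.26 0.25 0 0 0.52 1; 0.8 -0.24 0.25 0 0 0.55 1",
  "newtons": 50
}}

```text
time: 0.82
ee_pos: [0.4674, -0.3655, 0.3321]
tcp_rot: [-180.0, -0.0, -0.1]
wrist_force: [0.3, -0.3, 0.7]
opening: 0.085
grasp_force: 0.0
```

{"op": "carry_out", "data": {
  "targets": "0 0 0 0 0 0 1; 0 0 0 0 0 0 1; 0 0 0 0 0 0 1; 0 0 0 0 0 0 1; 0 0 0 0 0 0 1; 0 0 0 0 0 0 1; 0 0 0 0 0 0 1; 0 0 0 0 0 0 1"
}}

```text
time: 1.48
ee_pos: [0.4652, -0.3673, 0.333]
tcp_rot: [180.0, -0.0, -0.1]
wrist_force: [0.4, -0.7, 1.7]
opening: 0.0856
grasp_force: 0.0
```

```bash
python3 - <<'E'
from h import *
snap("wrist","w1.png"); move([.472,-.371,.33],0)
E
```

```text
pose [ 0.4653 -0.3672  0.3329] [ 1.7999e+02 -1.0000e-02 -4.0000e-02] t 1.53
shift [0.167 0.094 0.072] turn [ 0.002 -0.002 -0.008]
```

View pics/w1.png

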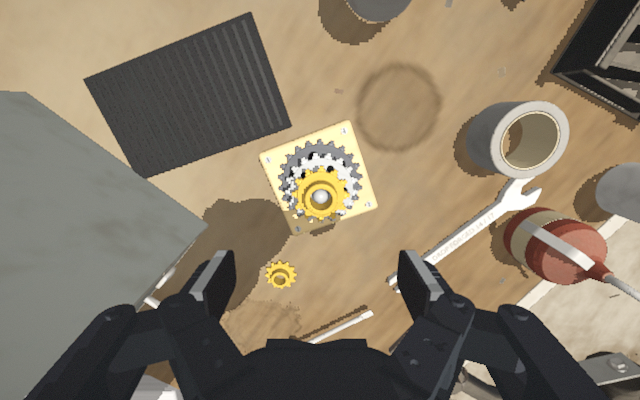

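The wrist view shows the pin tip at (320,197), the yellow sprocket concentric around it, foot corners at (260,155), (349,120), (381,207) and (293,236), and mat corners at (84,78), (250,12), (291,127) and (135,179).

```bash
python3 - <<'E'
from h import *
np.set_printoptions(precision=4,suppress=True)
w=get_calibration("wrist")
print("pin",at(w,(320,197),.072),"foot c",np.mean([at(w,p,.018) for p in[(260,155),(349,120),(381,207),(293,236)]],0))
m=np.array([at(w,p,.004) for p in[(84,78),(250,12),(291,127),(135,179)]]);print(m,m.mean(0))
im=cv2.imread("pics/w1.png");h=cv2.cvtColor(im,cv2.COLOR_BGR2HSV)
k=cv2.inRange(h,(18,120,90),(32,255,255));k[:,:285]=0;k[:,365:]=0;k[:160]=0;k[225:]=0
M=cv2.moments(k,True);c=(M['m10']/M['m00'],M['m01']/M['m00']);print(c,M['m00'],at(w,c,.066))
E
```

```text
pin [ 0.4709 -0.3705  0.072 ] foot c [ 0.4705 -0.3719  0.018 ]
[[ 0.5719 -0.1389  0.004 ]
 [ 0.6281 -0.3061  0.004 ]
 [ 0.5252 -0.3411  0.004 ]
 [ 0.4699 -0.1689  0.004 ]] [ 0.5488 -0.2388  0.004 ]
(319.99388549194, 193.02167871039467) 1799.0 [ 0.4727 -0.3706  0.066 ]
```

{"op": "carry_out", "data": {
  "targets": "0.08 0.05 0.1 0 0 0 0.5; 0.08 0.04 0.3 0 0 0 0.2; 0 0 0.5 0 0 0 0.2; 0 0 0.5 0 0 0 0.2; 0 0 0.4 0 0 0 0.2; 0 0 0.3 0 0 0 0.2; 0 0 0.2 0 0 0 0.2; 0 0 0 0 0 0 0.2"
}}

```text
time: 2.2
ee_pos: [0.4718, -0.3703, 0.2384]
tcp_rot: [-179.9, 0.1, -0.0]
wrist_force: [-0.0, -0.6, -0.5]
opening: 0.0512
grasp_force: 0.0
```

{"op": "carry_out", "data": {
  "targets": "0 0 0 0 0 0 0.2; 0 0 0 0 0 0 0.2; 0 0 0 0 0 0 -1; 0 0 0 0 0 0 -1; 0 0 0 0 0 0 -1; 0 0 0 0 0 0 -1; 0 0 0 0 0 0 -1; 0 0 0 0 0 0 -1"
}}

```text
time: 2.87
ee_pos: [0.4722, -0.3708, 0.242]
tcp_rot: [179.9, -0.1, -0.0]
wrist_force: [-1.6, 0.6, 6.3]
opening: 0.0263
grasp_force: 48.9
```

{"op": "carry_out", "data": {
  "targets": "0 0 -0.2 0 0 0 -1; 0 0 -0.4 0 0 0 -1; 0 0 -0.5 0 0 0 -1; 0.1 -0.25 -0.4 0 0 0 -1; 0.3 -0.7 0 0 0 0 -1; 0.35 -0.75 0 0 0 0 -1; 0.35 -0.75 0 0 0 0 -1; 0.35 -0.75 0 0 0 0 -1"
}}

```text
time: 3.53
ee_pos: [0.5303, -0.2414, 0.3012]
tcp_rot: [-180.0, -0.0, -0.1]
wrist_force: [0.2, 0.9, -1.7]
opening: 0.0262
grasp_force: 49.3
```

{"op": "carry_out", "data": {
  "targets": "0.3 -0.65 0 0 0 0 -1; 0.12 -0.3 0.3 0 0 0 -1; 0 0 0.6 0 0 0 -1; 0 0 0.6 0 0 0 -1; 0 0 0.5 0 0 0 -1; 0 0 0.4 0 0 0 -1; 0 0 0.2 0 0 0 -1; 0 0 0 0 0 0 -1"
}}

```text
time: 4.2
ee_pos: [0.5461, -0.2046, 0.1944]
tcp_rot: [-179.9, 0.2, -0.0]
wrist_force: [0.0, -0.1, -0.4]
opening: 0.026
grasp_force: 49.3
```

{"op": "carry_out", "data": {
  "targets": "0 0 0.1 0 0 0 -1; 0 0 0.1 0 0 0 -1; 0 0 0.07 0 0 0 -1; 0 0 0 0 0 0 -1; 0 0 0 0 0 0 -1; 0 0 0 0 0 0 0.2; 0 0 0 0 0 0 0.2; 0 0 0 0 0 0 0.2"
}}

```text
time: 4.87
ee_pos: [0.547, -0.2047, 0.1862]
tcp_rot: [180.0, -0.0, -0.0]
wrist_force: [0.8, -0.2, -0.7]
opening: 0.0512
grasp_force: 0.0
```

{"op": "carry_out", "data": {
  "targets": "0 0 0 0 0 0 0.2; 0 0 -0.3 0 0 0 0.2; 0 0 -0.7 0 0 0 0.2; 0 0 -0.8 0 0 0 0.2; -0.3 0.6 -0.8 0 0 0 0.2; -0.36 0.8 0 0 0 0 0.2; -0.36 0.8 0 0 0 0 0.2; -0.36 0.8 0 0 0 0 0.2"
}}

```text
time: 5.53
ee_pos: [0.4912, -0.3256, 0.2918]
tcp_rot: [179.9, -0.1, 0.0]
wrist_force: [0.3, -0.5, -0.1]
opening: 0.051
grasp_force: 0.0
```

```bash
python3 - <<'E'
from h import *
snap("wrist","w2.png"); move([.472,-.371,.222],0)
E
```

```text
pose [ 0.4888 -0.3301  0.2911] [ 1.7983e+02 -2.0000e-02 -1.7000e-01] t 5.58
shift [-0.418  1.02   1.731] turn [ 0.029 -0.003 -0.029]
```

View pics/w2.png

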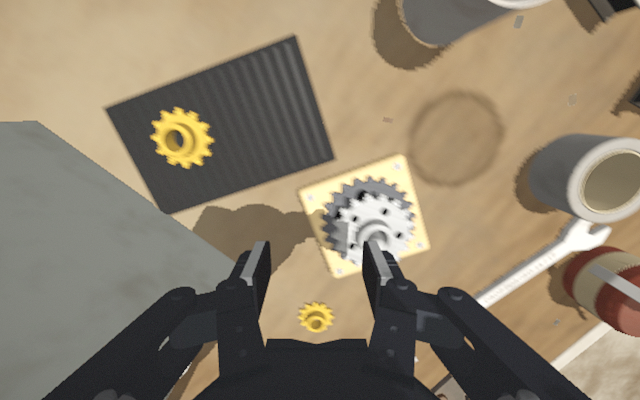

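Small sprocket lies flat on the mat at (181,138); the medium one's hub is at (371,230), free to grip.

{"op": "carry_out", "data": {
  "targets": "-0.2 0.5 0 0 0 0 0.2; -0.2 0.45 0.2 0 0 0 0.2; -0.05 0.12 0.4 0 0 0 0.2; 0 0 0.4 0 0 0 0.2; 0 0 0.3 0 0 0 0.2; 0 0 0.2 0 0 0 0.2; 0 0 0 0 0 0 0.2; 0 0 0 0 0 0 0.2"
}}

```text
time: 6.25
ee_pos: [0.4738, -0.367, 0.2301]
tcp_rot: [-180.0, 0.0, 0.0]
wrist_force: [0.1, 1.3, 0.8]
opening: 0.0511
grasp_force: 0.0
```

{"op": "carry_out", "data": {
  "targets": "-0.04 0.09 0.06 0 0 0 0.2; 0 0 0.08 0 0 0 0.2; 0 0 0.04 0 0 0 0.2; 0 0 0 0 0 0 0.2; 0 0 0 0 0 0 0.2; 0 0 0 0 0 0 -1; 0 0 0 0 0 0 -1; 0 0 0 0 0 0 -1"
}}

```text
time: 6.92
ee_pos: [0.4721, -0.3709, 0.2232]
tcp_rot: [180.0, -0.0, -0.0]
wrist_force: [-0.2, 0.4, 4.0]
opening: 0.0262
grasp_force: 48.9
```

{"op": "carry_out", "data": {
  "targets": "0 0 0 0 0 0 -1; 0 0 0 0 0 0 -1; 0 0 0 0 0 0 -1; 0 0 -0.1 0 0 0 -1; 0 0 -0.3 0 0 0 -1; 0 0 -0.5 0 0 0 -1; 0 0 -0.6 0 0 0 -1; 0 0 -0.5 0 0 0 -1"
}}

```text
time: 7.58
ee_pos: [0.472, -0.3708, 0.3045]
tcp_rot: [180.0, -0.0, -0.0]
wrist_force: [0.7, 1.0, -1.7]
opening: 0.0258
grasp_force: 49.4
```

{"op": "carry_out", "data": {
  "targets": "0.3 -0.27 0 0 0 0 -1; 0.5 -0.5 0 0 0 0 -1; 0.6 -0.55 0 0 0 0 -1; 0.6 -0.55 0 0 0 0 -1; 0.3 -0.3 0.3 0 0 0 -1; 0 0 0.6 0 0 0 -1; 0 0 0.6 0 0 0 -1; 0 0 0.5 0 0 0 -1"
}}

```text
time: 8.25
ee_pos: [0.5643, -0.2835, 0.2215]
tcp_rot: [-180.0, 0.0, 0.0]
wrist_force: [-0.4, -0.3, -3.0]
opening: 0.026
grasp_force: 49.4
```

{"op": "carry_out", "data": {
  "targets": "0 0 0.4 0 0 0 -1; 0 0 0.2 0 0 0 -1; 0 0 0.1 0 0 0 -1; 0 0 0.1 0 0 0 -1; 0 0 0 0 0 0 -1; 0 0 0 0 0 0 -1; 0 0 0 0 0 0 -1; 0 0 0 0 0 0 -1"
}}

```text
time: 8.92
ee_pos: [0.5643, -0.2843, 0.1915]
tcp_rot: [180.0, -0.1, -0.0]
wrist_force: [-0.1, 0.3, -1.7]
opening: 0.0261
grasp_force: 49.4
```

{"op": "carry_out", "data": {
  "targets": "0 0 0.06 0 0 0 -1; 0 0 0 0 0 0 -1; 0 0 0 0 0 0 0.2; 0 0 0 0 0 0 0.2; 0 0 0 0 0 0 0.2; 0 0 -0.3 0 0 0 0.2; 0 0 -0.7 0 0 0 0.2; 0 0 -0.8 0 0 0 0.2"
}}

```text
time: 9.58
ee_pos: [0.5635, -0.2838, 0.2599]
tcp_rot: [-179.9, 0.2, -0.0]
wrist_force: [0.7, -0.4, 0.3]
opening: 0.0512
grasp_force: 0.0
```

{"op": "carry_out", "data": {
  "targets": "-0.3 0.3 -0.3 0 0 0 0.2; -0.6 0.5 0 0 0 0 0.2; -0.6 0.55 0 0 0 0 0.2; -0.5 0.5 0 0 0 0 0.2; -0.3 0.32 0 0 0 0 0.2; 0 0 0.3 0 0 0 0.2; 0 0 0.4 0 0 0 0.2; 0 0 0.4 0 0 0 0.2"
}}

```text
time: 10.25
ee_pos: [0.4722, -0.3711, 0.2285]
tcp_rot: [180.0, -0.1, -0.1]
wrist_force: [0.6, 0.2, -1.2]
opening: 0.0514
grasp_force: 0.0
```

{"op": "carry_out", "data": {
  "targets": "0 0 0.2 0 0 0 0.2; 0 0 0 0 0 0 0.2; 0 0 0 0 0 0 0.2; 0 0 0 0 0 0 0.2; 0 0 0 0 0 0 0.2; 0 0 0 0 0 0 0.2; 0 0 0 0 0 0 0.2; 0 0 0 0 0 0 0.2"
}}

```text
time: 10.92
ee_pos: [0.4722, -0.371, 0.2206]
tcp_rot: [180.0, -0.0, -0.0]
wrist_force: [0.6, -0.5, 0.3]
opening: 0.0513
grasp_force: 0.0
```

```bash
python3 - <<'E'
from h import *
snap("wrist","w3.png"); move([.472,-.371,.203],0)
E
```

```text
pose [ 0.4721 -0.371   0.2205] [ 1.7999e+02 -2.0000e-02 -1.0000e-02] t 10.97
shift [-0.003  0.     0.437] turn [ 0.002 -0.003 -0.002]
```

View pics/w3.png

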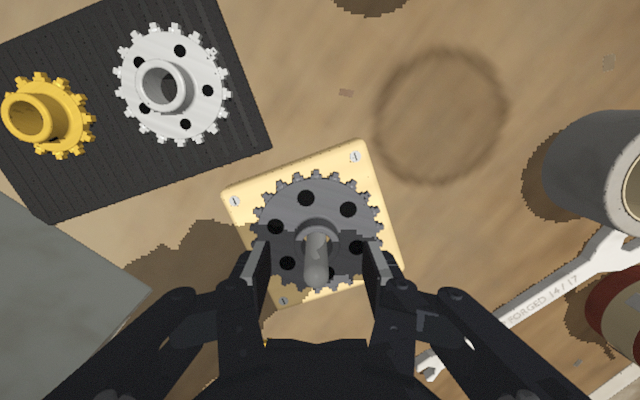

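Both smaller sprockets lie flat, hubs up, on the mat; the large hub is centred between the fingers around (316,235).

{"op": "carry_out", "data": {
  "targets": "0 0 0.15 0 0 0 0.2; 0 0 0.2 0 0 0 0.2; 0 0 0.08 0 0 0 0.2; 0 0 0 0 0 0 0.2; 0 0 0 0 0 0 0.2; 0 0 0 0 0 0 -1; 0 0 0 0 0 0 -1; 0 0 0 0 0 0 -1",
  "newtons": 70
}}

```text
time: 11.63
ee_pos: [0.4722, -0.3711, 0.2038]
tcp_rot: [180.0, -0.0, -0.0]
wrist_force: [-1.0, 0.0, 3.9]
opening: 0.0249
grasp_force: 68.6
```

{"op": "carry_out", "data": {
  "targets": "0 0 0 0 0 0 -1; 0 0 0 0 0 0 -1; 0 0 0 0 0 0 -1; 0 0 -0.2 0 0 0 -1; 0 0 -0.5 0 0 0 -1; 0 0 -0.8 0 0 0 -1; 0 0 -0.9 0 0 0 -1; 0 0 -0.9 0 0 0 -1"
}}

```text
time: 12.3
ee_pos: [0.4717, -0.3706, 0.3359]
tcp_rot: [-179.9, 0.1, -0.0]
wrist_force: [0.1, 0.0, -2.8]
opening: 0.0247
grasp_force: 69.3
```

{"op": "carry_out", "data": {
  "targets": "0 0 -0.9 0 0 0 -1; 0 0 -0.9 0 0 0 -1; 0 0 -0.8 0 0 0 -1; 0 0 -0.5 0 0 0 -1; 0 0 -0.1 0 0 0 -1; 0 0 0 0 0 0 -1; 0 0 0 0 0 0 -1; 0 0 0 0 0 0 -1"
}}

```text
time: 12.97
ee_pos: [0.4722, -0.371, 0.4606]
tcp_rot: [-179.9, 0.2, -0.0]
wrist_force: [1.3, 0.0, -2.3]
opening: 0.0246
grasp_force: 69.2
```

{"op": "carry_out", "data": {
  "targets": "0 -0.3 0 0 0 0 -1; 0 -0.6 0 0 0 0 -1; 0.05 -0.8 0 0 0 0 -1; 0.05 -0.9 0 0 0 0 -1; 0.05 -0.9 0 0 0 0 -1; 0.05 -0.9 0 0 0 0 -1; 0.05 -0.9 0 0 0 0 -1; 0.05 -0.9 0 0 0 0 -1"
}}

```text
time: 13.63
ee_pos: [0.4834, -0.1208, 0.4619]
tcp_rot: [-180.0, 0.1, -0.0]
wrist_force: [0.4, 0.1, -2.0]
opening: 0.0247
grasp_force: 69.4
```

{"op": "carry_out", "data": {
  "targets": "0.05 -0.9 0 0 0 0 -1; 0.05 -0.9 0 0 0 0 -1; 0.05 -0.9 0 0 0 0 -1; 0 -0.9 0 0 0 0 -1; 0 -0.9 0 0 0 0 -1; 0 -0.7 0 0 0 0 -1; 0 -0.36 0 0 0 0 -1; 0 0 0 0 0 0 -1"
}}

```text
time: 14.3
ee_pos: [0.4902, 0.0405, 0.4639]
tcp_rot: [-177.7, 0.1, 4.2]
wrist_force: [-0.2, 0.1, -3.5]
opening: 0.0246
grasp_force: 69.4
```

{"op": "carry_out", "data": {
  "targets": "0 0 0 0 0 0 -1; 0 0 0 0 0 0 -1; 0 0 0 0 0 0 -1; 0 0 0 0 0 0 -1; 0 0 0 0 0 0 -1; 0 0 0 0 0 0 -1; 0 0 0 0 0 0 -1; 0 0 0 0 0 0 -1"
}}

```text
time: 14.97
ee_pos: [0.4905, 0.0397, 0.4643]
tcp_rot: [-177.7, 0.0, 4.2]
wrist_force: [0.6, 0.2, -3.1]
opening: 0.0248
grasp_force: 69.4
```

```bash
python3 - <<'E'
from h import *
snap("wrist","w4.png"); move([.544,.0995,.252],0)
E
```

```text
pose [0.4905 0.0397 0.4643] [-1.7773e+02  2.0000e-02  4.1700e+00] t 15.02
shift [ 1.445 -1.182  5.359] turn [-0.396  0.018  0.728]
```

View pics/w4.png

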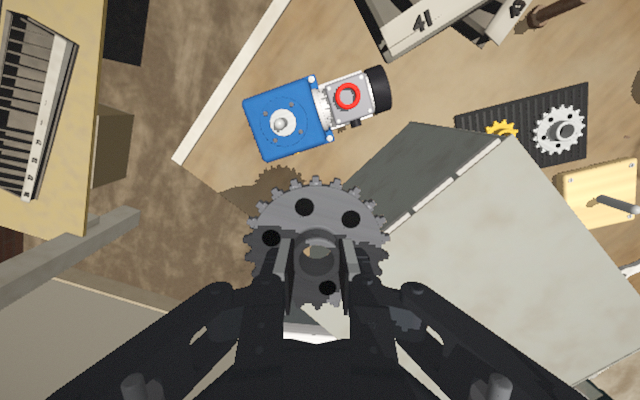

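The view shows the shaft tip at (280,123) and the collar at (347,97); the arm stopped short and slightly tilted, so I check joints.

```bash
python3 - <<'E'
from h import *
np.set_printoptions(precision=4,suppress=True)
w=get_calibration("wrist");print(monitor.get_obs()["q"])
print(at(w,(280,123),.099),at(w,(347,97),.082))
i=cv2.imread("pics/w4.png");cv2.imwrite("pics/cw4.png",cv2.resize(i[60:170,235:400],None,fx=4.5,fy=4.5,interpolation=3))
E
```

```text
[  4.1137  -1.1806  10.4699 101.6738   2.2692 179.9418]
[0.5479 0.1008 0.099 ] [0.5825 0.0255 0.082 ]
```

View pics/cw4.png

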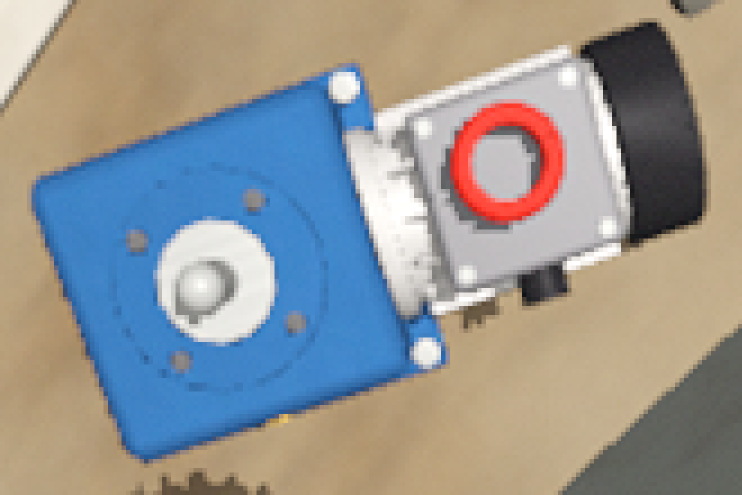

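```bash
python3 - <<'E'
from h import *
np.set_printoptions(precision=4,suppress=True)
w=get_calibration("wrist")
print(at(w,(279.4,122.9),.099),at(w,(283,122.4),.066),at(w,(347.7,96),.082))
move([.491,.076,.42],24)
E
```

```text
[0.548  0.1015 0.099 ] [0.5469 0.1023 0.066 ] [0.5837 0.0248 0.082 ]
pose [0.4905 0.0397 0.4643] [-177.73    0.02    4.17] t 15.02
shift [ 0.079 -0.859  1.143] turn [-0.393 -0.065 -3.46 ]
```

{"op": "carry_out", "data": {
  "targets": "0 0 0 -0.05 -0.01 -0.45 -1; 0 -0.1 0.1 -0.05 -0.01 -0.5 -1; 0 -0.15 0.2 -0.05 -0.01 -0.5 -1; 0 -0.2 0.2 -0.06 -0.01 -0.5 -1; 0 -0.2 0.2 -0.06 -0.01 -0.5 -1; 0 -0.1 0.2 -0.06 -0.01 -0.5 -1; 0 0 0.1 -0.06 0 -0.5 -1; 0 0 0 0 0 0 -1"
}}

```text
time: 15.68
ee_pos: [0.4836, 0.0701, 0.4241]
tcp_rot: [-180.0, 0.0, 24.1]
wrist_force: [-1.1, -0.9, -1.9]
opening: 0.025
grasp_force: 69.4
```

```bash
python3 - <<'E'
from h import *
move([.491,.076,.40],24)
E
```

```text
pose [0.4836 0.0701 0.4241] [-1.7997e+02  3.0000e-02  2.4120e+01] t 15.68
shift [ 0.229 -0.058  0.603] turn [-0.005  0.006  0.02 ]
```

{"op": "carry_out", "data": {
  "targets": "0.1 -0.03 0.2 0 0 0 -1; 0.1 -0.03 0.3 0 0 0 -1; 0.03 0 0.1 0 0 0 -1; 0 0 0 0 0 0 -1; 0 0 0 0 0 0 -1; 0 0 0 0 0 0 -1; 0 0 0 0 0 0 -1; 0 0 0 0 0 0 -1"
}}

```text
time: 16.35
ee_pos: [0.4912, 0.0757, 0.4015]
tcp_rot: [-180.0, -0.1, 23.9]
wrist_force: [-0.3, -0.0, -2.7]
opening: 0.0251
grasp_force: 69.4
```

```bash
python3 - <<'E'
from h import *
np.set_printoptions(precision=4,suppress=True)
w,i=snap("wrist","w5.png");move([.546,.101,.30],24)
i=i[0:240,200:440];cv2.imwrite("pics/cw5.png",cv2.resize(i,None,fx=2.5,fy=2.5,interpolation=3))
E
```

```text
pose [0.4912 0.0757 0.4014] [-179.99   -0.08   23.94] t 16.4
shift [ 1.506 -0.022  2.538] turn [-0.002 -0.013 -0.011]
```

View pics/cw5.png

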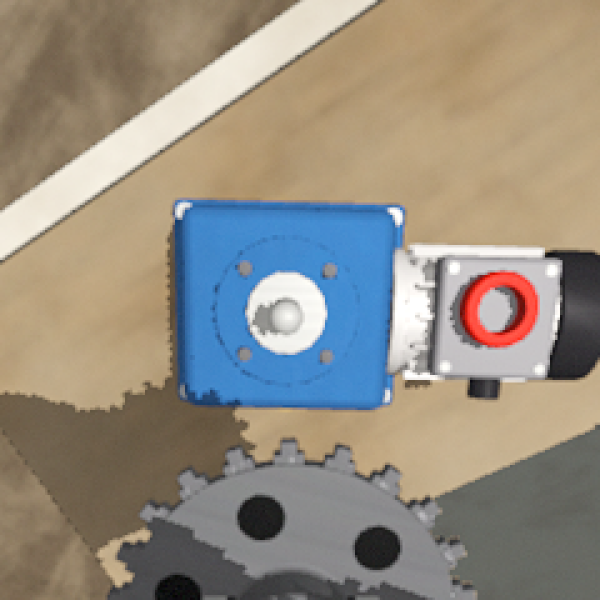

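```bash
python3 - <<'E'
from h import *
np.set_printoptions(precision=4,suppress=True)
w=get_calibration("wrist");o=monitor.get_obs();T=R.from_euler('xyz',o["tcp_rot"],degrees=True)
print(at(w,(314.8,125.6),.099),at(w,(314.4,124.8),.066),at(w,(400,124),.082))
P=lambda p:proj(w,T.apply(p)+o["ee_pos"])
i=cv2.resize(cv2.imread("pics/w5.png")[150:340,220:420],None,fx=3,fy=3,interpolation=3)
for a in np.linspace(0,2*np.pi,60):
  for r,z,col in((.014,.166,(0,255,0)),(.044,.180,(0,0,255))):
    u,v=P([r*np.cos(a),r*np.sin(a),z]); cv2.circle(i,(int((u-220+.5)*3),int((v-150+.5)*3)),1,col,-1)
cv2.imwrite("pics/cw5b.png",i)
E
```

```text
[0.5485 0.1027 0.099 ] [0.5473 0.1028 0.066 ] [0.5835 0.0253 0.082 ]
```

View pics/cw5b.png

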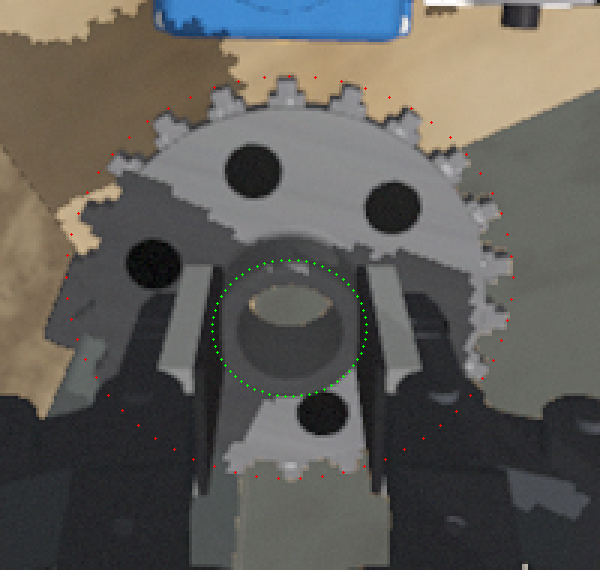

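The green circle (expected hub rim) lies on the hub, so the grip is centred; the shaft is at about (0.548, 0.1025).

{"op": "carry_out", "data": {
  "targets": "0.2 0 0.1 0 0 0 -1; 0.3 -0.02 0.3 0 0 0 -1; 0.4 -0.02 0.5 0 0 0 -1; 0.35 0 0.5 0 0 0 -1; 0.22 0 0.5 0 0 0 -1; 0.1 0 0.4 0 0 0 -1; 0 0 0.23 0 0 0 -1; 0 0 0 0 0 0 -1"
}}

```text
time: 17.07
ee_pos: [0.5479, 0.103, 0.2964]
tcp_rot: [-179.9, 0.2, 24.0]
wrist_force: [0.1, 0.2, -2.7]
opening: 0.0247
grasp_force: 69.4
```

{"op": "carry_out", "data": {
  "targets": "0 0 0 0 0 0 -1; 0 0 0 0 0 0 -1; 0 0 0 0 0 0 -1; 0 0 0 0 0 0 -1; 0 0 0 0 0 0 -1; 0 0 0 0 0 0 -1; 0 0 0 0 0 0 -1; 0 0 0 0 0 0 -1"
}}

```text
time: 17.73
ee_pos: [0.548, 0.1028, 0.3001]
tcp_rot: [-180.0, -0.1, 23.9]
wrist_force: [0.3, -0.1, -3.5]
opening: 0.0248
grasp_force: 69.4
```

```bash
python3 - <<'E'
from h import *
move([.548,.1025,.252],24)
E
```

```text
pose [0.548  0.1028 0.3001] [-1.7998e+02 -6.0000e-02  2.3950e+01] t 17.73
shift [-0.003  0.007  1.201] turn [-0.003 -0.01  -0.01 ]
```

{"op": "carry_out", "data": {
  "targets": "0 0 0.1 0 0 0 -1; 0 0 0.1 0 0 0 -1; 0 0 0.1 0 0 0 -1; 0 0 0.1 0 0 0 -1; 0 0 0.1 0 0 0 -1; 0 0 0.1 0 0 0 -1; 0 0 0.05 0 0 0 -1; 0 0 0 0 0 0 -1"
}}

```text
time: 18.4
ee_pos: [0.5479, 0.1028, 0.2732]
tcp_rot: [-180.0, 0.0, 23.9]
wrist_force: [-0.4, 0.3, -3.7]
opening: 0.0244
grasp_force: 69.4
```

Shaft entered without contact. Continue to 1 mm above the shoulder, then release.

{"op": "carry_out", "data": {
  "targets": "0 0 0.1 0 0 0 -1; 0 0 0.1 0 0 0 -1; 0 0 0.1 0 0 0 -1; 0 0 0.1 0 0 0 -1; 0 0 0.07 0 0 0 -1; 0 0 0.03 0 0 0 -1; 0 0 0 0 0 0 -1; 0 0 0 0 0 0 -1"
}}

```text
time: 19.07
ee_pos: [0.548, 0.1028, 0.2539]
tcp_rot: [-180.0, -0.0, 23.9]
wrist_force: [-0.3, -1.0, -3.0]
opening: 0.0248
grasp_force: 69.4
```

{"op": "carry_out", "data": {
  "targets": "0 0 0.03 0 0 0 -1; 0 0 0 0 0 0 -1; 0 0 0 0 0 0 -1; 0 0 0 0 0 0 0.2; 0 0 0 0 0 0 0.2; 0 0 0 0 0 0 0.2; 0 0 0 0 0 0 0.2; 0 0 0 0 0 0 0.2"
}}

```text
time: 19.73
ee_pos: [0.5481, 0.1028, 0.253]
tcp_rot: [-180.0, -0.1, 23.9]
wrist_force: [0.0, 0.7, 0.7]
opening: 0.0514
grasp_force: 0.0
```

{"op": "carry_out", "data": {
  "targets": "0 0 -0.1 0 0 0 0.2; 0 0 -0.4 0 0 0 0.2; 0 0.1 -0.6 0 0 0 0.2; 0 0.5 -0.4 0 0 0 0.2; 0 0.6 0 0 0 0 0.2; 0 0.6 0 0 0 0 0.2; 0.02 0.34 0 0 0 0 0.2; 0 0 0 0 0 0 0.2"
}}

```text
time: 20.4
ee_pos: [0.5842, 0.0229, 0.3126]
tcp_rot: [180.0, -0.0, 23.8]
wrist_force: [-0.0, 0.3, 0.5]
opening: 0.0514
grasp_force: 0.0
```

{"op": "carry_out", "data": {
  "targets": "0 0 0 0 0 0 0.2; 0 0 0 0 0 0 0.2; 0 0 0 0 0 0 0.2; 0 0 0 0 0 0 0.2; 0 0 0 0 0 0 0.2; 0 0 0 0 0 0 0.2; 0 0 0 0 0 0 0.2; 0 0 0 0 0 0 0.2"
}}

```text
time: 21.07
ee_pos: [0.5834, 0.025, 0.3127]
tcp_rot: [-180.0, -0.0, 24.0]
wrist_force: [0.1, 0.4, -0.3]
opening: 0.0516
grasp_force: 0.0
```

```bash
python3 - <<'E'
from h import *
np.set_printoptions(precision=4,suppress=True)
w,i=snap("wrist","w6.png");move([.5833,.025,.246],24)
k=cv2.inRange(cv2.cvtColor(i,cv2.COLOR_BGR2HSV),(0,150,80),(6,255,255))|cv2.inRange(cv2.cvtColor(i,cv2.COLOR_BGR2HSV),(174,150,80),(180,255,255))
c=max(cv2.findContours(k,0,1)[0],key=cv2.contourArea);e=cv2.fitEllipse(c);print(e,at(w,e[0],.079))
cv2.imwrite("pics/cw6.png",i[120:400,150:490])
E
```

```text
pose [0.5834 0.025  0.3127] [-179.98   -0.05   23.96] t 21.12
shift [-0.004 -0.002  1.668] turn [-0.003 -0.008 -0.008]
((316.7402038574219, 213.0591583251953), (37.437557220458984, 38.45740509033203), 176.3578643798828) [0.5849 0.0252 0.079 ]
```

View pics/cw6.png

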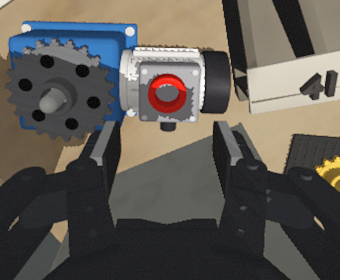

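The large sprocket sits flat on the shaft, and the collar lies centred ahead of the grip at full-frame (317,213).

{"op": "carry_out", "data": {
  "targets": "0.02 0 0.2 0 0 0 0.2; 0 0 0.4 0 0 0 0.2; 0 0 0.4 0 0 0 0.2; 0 0 0.3 0 0 0 0.2; 0 0 0.2 0 0 0 0.2; 0 0 0.1 0 0 0 0.2; 0 0 0 0 0 0 0.2; 0 0 0 0 0 0 0.2",
  "newtons": 40
}}

```text
time: 21.78
ee_pos: [0.5843, 0.0252, 0.2491]
tcp_rot: [-180.0, -0.1, 23.9]
wrist_force: [0.3, 0.1, 1.1]
opening: 0.0514
grasp_force: 0.0
```

{"op": "carry_out", "data": {
  "targets": "0 0 0.05 0 0 0 0.2; 0 0 0 0 0 0 0.2; 0 0 0 0 0 0 -1; 0 0 0 0 0 0 -1; 0 0 0 0 0 0 -1; 0 0 0 0 0 0 -1; 0 0 0 0 0 0 -1; 0 0 0 0 0 0 -1"
}}

```text
time: 22.45
ee_pos: [0.5843, 0.0252, 0.2474]
tcp_rot: [180.0, -0.1, 23.9]
wrist_force: [-0.8, 0.2, 5.5]
opening: 0.0278
grasp_force: 39.6
```

{"op": "carry_out", "data": {
  "targets": "0 0 -0.1 0 0 0 -1; 0 0 -0.4 0 0 0 -1; 0 0 -0.5 0 0 0 -1; 0 -0.1 -0.3 0 0 0 -1; -0.02 -0.5 -0.1 0 0 0 -1; -0.02 -0.6 0 0 0 0 -1; 0 -0.6 0 0 0 0 -1; 0 -0.34 0 0 0 0 -1"
}}

```text
time: 23.12
ee_pos: [0.5471, 0.1044, 0.3029]
tcp_rot: [-180.0, -0.0, 24.0]
wrist_force: [0.3, 0.9, -0.6]
opening: 0.0281
grasp_force: 39.6
```

{"op": "carry_out", "data": {
  "targets": "0 0 0 0 0 0 -1; 0 0 0 0 0 0 -1; 0 0 0 0 0 0 -1; 0 0 0 0 0 0 -1; 0 0 0 0 0 0 -1; 0 0 0 0 0 0 -1; 0 0 0 0 0 0 -1; 0 0 0 0 0 0 -1"
}}

```text
time: 23.78
ee_pos: [0.5481, 0.1025, 0.3027]
tcp_rot: [-180.0, -0.0, 23.9]
wrist_force: [0.5, -0.0, -0.7]
opening: 0.028
grasp_force: 39.6
```

```bash
python3 - <<'E'
from h import *
np.set_printoptions(precision=4,suppress=True)
w,i=snap("wrist","w7.png");move([.548,.1025,.262],24)
o=monitor.get_obs();T=R.from_euler('xyz',o["tcp_rot"],degrees=True)
h=cv2.cvtColor(i,cv2.COLOR_BGR2HSV)
i=cv2.resize(i[150:310,220:420],None,fx=3.5,fy=3.5,interpolation=3)
for a in np.linspace(0,2*np.pi,60):
  u,v=proj(w,T.apply([.015*np.cos(a),.015*np.sin(a),.165])+o["ee_pos"]); cv2.circle(i,(int((u-220+.5)*3.5),int((v-150+.5)*3.5)),1,(0,255,0),-1)
  u,v=proj(w,[.548+.0065*np.cos(a),.1025+.0065*np.sin(a),.094]); cv2.circle(i,(int((u-220+.5)*3.5),int((v-150+.5)*3.5)),1,(255,0,255),-1)
cv2.imwrite("pics/cw7.png",i)
E
```

```text
pose [0.5481 0.1025 0.3027] [-179.98   -0.04   23.93] t 23.83
shift [-0.003  0.001  1.016] turn [-0.004 -0.007 -0.013]
```

View pics/cw7.png

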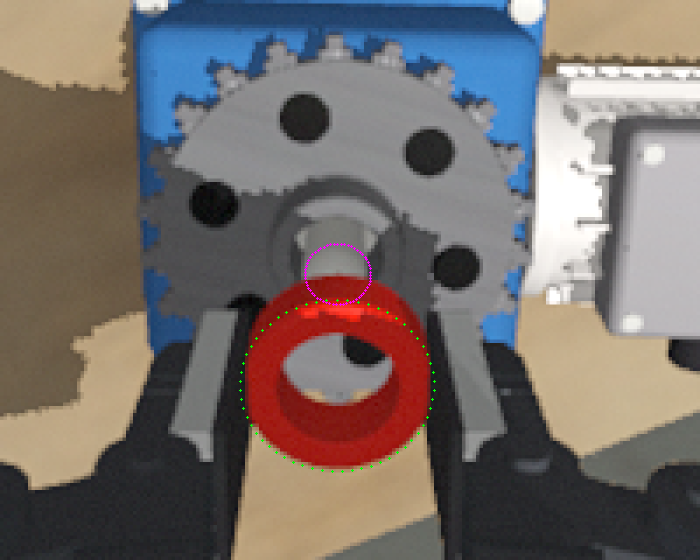

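The held collar coincides with its expected circle at crop (340,385) and the shaft with its predicted position at (338,273), so I lower it.

{"op": "carry_out", "data": {
  "targets": "0 0 0.15 0 0 0 -1; 0 0 0.15 0 0 0 -1; 0 0 0.15 0 0 0 -1; 0 0 0.15 0 0 0 -1; 0 0 0.12 0 0 0 -1; 0 0 0.08 0 0 0 -1; 0 0 0 0 0 0 -1; 0 0 0 0 0 0 -1"
}}

```text
time: 24.5
ee_pos: [0.548, 0.1028, 0.2706]
tcp_rot: [-180.0, -0.0, 23.9]
wrist_force: [-0.5, -0.3, -1.1]
opening: 0.0279
grasp_force: 39.6
```

{"op": "carry_out", "data": {
  "targets": "0 0 0.08 0 0 0 -1; 0 0 0.06 0 0 0 -1; 0 0 0.03 0 0 0 -1; 0 0 0 0 0 0 -1; 0 0 0 0 0 0 -1; 0 0 0 0 0 0 -1; 0 0 0 0 0 0 -1; 0 0 0 0 0 0 -1"
}}

```text
time: 25.17
ee_pos: [0.548, 0.1028, 0.264]
tcp_rot: [-180.0, -0.1, 23.9]
wrist_force: [0.1, 0.2, -0.9]
opening: 0.0283
grasp_force: 39.6
```

{"op": "carry_out", "data": {
  "targets": "0 0 0.03 0 0 0 -1; 0 0 0 0 0 0 -1; 0 0 0 0 0 0 0.2; 0 0 0 0 0 0 0.2; 0 0 0 0 0 0 0.2; 0 0 -0.1 0 0 0 0.2; 0 0 -0.3 0 0 0 0.2; 0 0 -0.6 0 0 0 0.2"
}}

```text
time: 25.83
ee_pos: [0.5474, 0.1027, 0.3014]
tcp_rot: [-179.9, 0.2, 23.9]
wrist_force: [-0.3, 0.1, -0.2]
opening: 0.0517
grasp_force: 0.0
```

{"op": "carry_out", "data": {
  "targets": "0 0 -0.8 0 0 0 0.2; 0 0 -0.9 0 0 0 0.2; 0 0 -0.9 0 0 0 0.2; -0.1 0.25 -0.7 0 0 0 0.2; -0.2 0.5 -0.3 0 0 0 0.2; -0.35 0.85 0 0 0 0 0.2; -0.35 0.85 0 0 0 0 0.2; -0.35 0.85 0 0 0 0 0.2"
}}

```text
time: 26.5
ee_pos: [0.5517, -0.041, 0.4482]
tcp_rot: [180.0, -0.1, 24.0]
wrist_force: [0.7, 0.3, -0.1]
opening: 0.051
grasp_force: 0.0
```

{"op": "carry_out", "data": {
  "targets": "-0.35 0.85 0 0 0 0 0.2; -0.35 0.85 0 0 0 0 0.2; -0.35 0.85 0 0 0 0 0.2; -0.35 0.85 0 0 0 0 0.2; -0.35 0.85 0 0 0 0 0.2; -0.35 0.85 0 0 0 0 0.2; -0.2 0.6 0 0 0 0 0.2; 0 0 0 0 0 0 0.2"
}}

```text
time: 27.17
ee_pos: [0.5602, -0.2899, 0.4462]
tcp_rot: [180.0, -0.0, 23.7]
wrist_force: [0.1, 0.1, -0.3]
opening: 0.051
grasp_force: 0.0
```

```bash
python3 - <<'E'
from h import *
cv2.imwrite("pics/t2.png",cv2.resize(snap("top","t1.png")[1][120:220,170:300],None,fx=5,fy=5))
move([.564,-.284,.26],24)
E
```

```text
pose [ 0.5603 -0.288   0.4465] [-1.7997e+02 -2.0000e-02  2.3760e+01] t 27.22
shift [ 0.124 -0.051  4.663] turn [-0.005 -0.004 -0.042]
```

{"op": "carry_out", "data": {
  "targets": "0.1 0 0.3 0 0 0 0.2; 0 0 0.7 0 0 0 0.2; 0 0 0.8 0 0 0 0.2; 0 0 0.8 0 0 0 0.2; 0 0 0.8 0 0 0 0.2; 0 0 0.7 0 0 0 0.2; 0 0 0.4 0 0 0 0.2; 0 0 0 0 0 0 0.2",
  "newtons": 50
}}

```text
time: 27.88
ee_pos: [0.5636, -0.2824, 0.2631]
tcp_rot: [-179.7, 0.2, 24.0]
wrist_force: [-1.2, 0.5, -0.2]
opening: 0.0512
grasp_force: 0.0
```

{"op": "carry_out", "data": {
  "targets": "0 0 0 0 0 0 0.2; 0 0 0 0 0 0 0.2; 0 0 0 0 0 0 0.2; 0 0 0 0 0 0 0.2; 0 0 0 0 0 0 0.2; 0 0 0 0 0 0 0.2; 0 0 0 0 0 0 0.2; 0 0 0 0 0 0 0.2"
}}

```text
time: 28.55
ee_pos: [0.5644, -0.2839, 0.2666]
tcp_rot: [-180.0, -0.0, 23.9]
wrist_force: [-0.5, -0.4, -1.0]
opening: 0.0516
grasp_force: 0.0
```

```bash
python3 - <<'E'
from h import *
np.set_printoptions(precision=4,suppress=True)
i=cv2.imread("pics/t1.png");k=cv2.inRange(cv2.cvtColor(i,cv2.COLOR_BGR2HSV),(0,170,110),(8,255,255));k[:,300:]=0;k[:100]=0;k[220:]=0
c=max(cv2.findContours(k,0,1)[0],key=cv2.contourArea);e=cv2.fitEllipse(c);print(e,at(get_calibration("top"),e[0],.098))
move([.5643,-.2843,.189],24)
E
```

```text
((206.4607696533203, 169.75778198242188), (12.3447265625, 12.824496269226074), 32.11798858642578) [0.5475 0.1024 0.098 ]
pose [ 0.5644 -0.2839  0.2666] [-179.99   -0.05   23.94] t 28.55
shift [-0.007  0.009  1.939] turn [-0.002 -0.008 -0.01 ]
```

{"op": "carry_out", "data": {
  "targets": "0 0 0.3 0 0 0 0.2; 0 0 0.5 0 0 0 0.2; 0 0 0.5 0 0 0 0.2; 0 0 0.4 0 0 0 0.2; 0 0 0.2 0 0 0 0.2; 0 0 0.04 0 0 0 0.2; 0 0 0 0 0 0 0.2; 0 0 0 0 0 0 0.2"
}}

```text
time: 29.22
ee_pos: [0.5646, -0.2839, 0.1897]
tcp_rot: [180.0, -0.1, 23.9]
wrist_force: [0.6, 1.0, 0.3]
opening: 0.0508
grasp_force: 0.0
```

{"op": "carry_out", "data": {
  "targets": "0 0 0 0 0 0 0.2; 0 0 0 0 0 0 0.2; 0 0 0 0 0 0 -1; 0 0 0 0 0 0 -1; 0 0 0 0 0 0 -1; 0 0 0 0 0 0 -1; 0 0 0 0 0 0 -1; 0 0 0 0 0 0 -1"
}}

```text
time: 29.88
ee_pos: [0.5645, -0.2839, 0.1897]
tcp_rot: [180.0, -0.1, 23.9]
wrist_force: [-0.5, 1.7, 6.5]
opening: 0.0259
grasp_force: 49.0
```

{"op": "carry_out", "data": {
  "targets": "0 0 -0.15 0 0 0 -1; 0 0 -0.4 0 0 0 -1; 0 0 -0.6 0 0 0 -1; 0 0 -0.6 0 0 0 -1; -0.2 0.07 -0.4 0 0 0 -1; -0.5 0.17 -0.1 0 0 0 -1; -0.6 0.2 0 0 0 0 -1; -0.6 0.2 0 0 0 0 -1"
}}

```text
time: 30.55
ee_pos: [0.5048, -0.3384, 0.2792]
tcp_rot: [-180.0, -0.1, 24.0]
wrist_force: [-0.7, -0.9, -1.8]
opening: 0.0256
grasp_force: 49.5
```

{"op": "carry_out", "data": {
  "targets": "-0.6 0.2 0 0 0 0 -1; -0.4 0.15 0 0 0 0 -1; -0.1 0.05 0 0 0 0 -1; 0 0 0 0 0 0 -1; 0 0 0 0 0 0 -1; 0 0 0 0 0 0 -1; 0 0 0 0 0 0 -1; 0 0 0 0 0 0 -1"
}}

```text
time: 31.22
ee_pos: [0.4722, -0.37, 0.2787]
tcp_rot: [-180.0, -0.0, 24.0]
wrist_force: [0.6, -0.0, -2.8]
opening: 0.0258
grasp_force: 49.5
```

```bash
python3 - <<'E'
from h import *
move([.4713,-.371,.205],24)
E
```

```text
pose [ 0.4722 -0.37    0.2787] [-1.7997e+02 -4.0000e-02  2.4010e+01] t 31.22
shift [-0.031  0.015  1.841] turn [-0.006 -0.007  0.002]
```

{"op": "carry_out", "data": {
  "targets": "-0.03 0.015 0.15 0 0 0 -1; 0 0 0.15 0 0 0 -1; 0 0 0.15 0 0 0 -1; 0 0 0.15 0 0 0 -1; 0 0 0.15 0 0 0 -1; 0 0 0.15 0 0 0 -1; 0 0 0.1 0 0 0 -1; 0 0 0 0 0 0 -1"
}}

```text
time: 31.88
ee_pos: [0.4705, -0.3715, 0.2375]
tcp_rot: [-179.9, -0.0, 23.9]
wrist_force: [0.6, -0.0, -3.1]
opening: 0.0256
grasp_force: 49.4
```

{"op": "carry_out", "data": {
  "targets": "0 0 0.2 0 0 0 -1; 0 0 0.2 0 0 0 -1; 0 0 0.2 0 0 0 -1; 0 0 0.13 0 0 0 -1; 0 0 0.07 0 0 0 -1; 0 0 0 0 0 0 -1; 0 0 0 0 0 0 -1; 0 0 0 0 0 0 -1"
}}

```text
time: 32.55
ee_pos: [0.4709, -0.3717, 0.2072]
tcp_rot: [180.0, -0.1, 23.9]
wrist_force: [-1.0, -0.3, -3.0]
opening: 0.0258
grasp_force: 49.5
```

{"op": "carry_out", "data": {
  "targets": "0 0 0.02 0 0 0 -1; 0 0 0 0 0 0 -1; 0 0 0 0 0 0 0.2; 0 0 0 0 0 0 0.2; 0 0 0 0 0 0 0.2; 0 0 0 0 0 0 0.2; 0 0 -0.2 0 0 0 0.2; 0 0 -0.5 0 0 0 0.2"
}}

```text
time: 33.22
ee_pos: [0.4702, -0.3711, 0.2321]
tcp_rot: [-179.8, 0.1, 23.9]
wrist_force: [0.2, -0.6, -0.4]
opening: 0.0513
grasp_force: 0.0
```

{"op": "carry_out", "data": {
  "targets": "0 0 -0.6 0 0 0 0.2; 0.2 -0.2 -0.5 0 0 0 0.2; 0.5 -0.43 -0.1 0 0 0 0.2; 0.6 -0.55 0 0 0 0 0.2; 0.6 -0.55 0 0 0 0 0.2; 0.6 -0.55 0 0 0 0 0.2; 0.6 -0.5 0 0 0 0 0.2; 0.34 -0.25 0.3 0 0 0 0.2"
}}

```text
time: 33.88
ee_pos: [0.5486, -0.2025, 0.2732]
tcp_rot: [179.9, -0.2, 24.0]
wrist_force: [-0.5, -0.5, 0.3]
opening: 0.0513
grasp_force: 0.0
```

{"op": "carry_out", "data": {
  "targets": "0 0 0.4 0 0 0 0.2; 0 0 0.4 0 0 0 0.2; 0 0 0.4 0 0 0 0.2; 0 0 0.1 0 0 0 0.2; 0 0 0 0 0 0 0.2; 0 0 0 0 0 0 0.2; 0 0 0 0 0 0 0.2; 0 0 0 0 0 0 0.2"
}}

```text
time: 34.55
ee_pos: [0.5476, -0.2052, 0.2195]
tcp_rot: [179.9, -0.1, 23.9]
wrist_force: [0.1, -0.1, -0.6]
opening: 0.0512
grasp_force: 0.0
```

```bash
python3 - <<'E'
from h import *
move([.547,-.2047,.188],24)
E
```

```text
pose [ 0.5476 -0.2052  0.2195] [ 1.7994e+02 -1.2000e-01  2.3940e+01] t 34.55
shift [-0.01  -0.019  0.787] turn [ 0.01  -0.021 -0.011]
```

{"op": "carry_out", "data": {
  "targets": "0 0 0.2 0 0 0 0.2; 0 0 0.3 0 0 0 0.2; 0 0 0.2 0 0 0 0.2; 0 0 0.08 0 0 0 0.2; 0 0 0 0 0 0 0.2; 0 0 0 0 0 0 0.2; 0 0 0 0 0 0 -1; 0 0 0 0 0 0 -1"
}}

```text
time: 35.22
ee_pos: [0.5475, -0.205, 0.1874]
tcp_rot: [180.0, -0.1, 23.9]
wrist_force: [0.6, -0.4, 2.2]
opening: 0.0279
grasp_force: 4.4
```

{"op": "carry_out", "data": {
  "targets": "0 0 0 0 0 0 -1; 0 0 0 0 0 0 -1; 0 0 0 0 0 0 -1; 0 0 0 0 0 0 -1; 0 0 0 0 0 0 -1; 0 0 0 0 0 0 -1; 0 0 0 0 0 0 -1; 0 0 0 0 0 0 -1"
}}

```text
time: 35.88
ee_pos: [0.5476, -0.2051, 0.1877]
tcp_rot: [180.0, -0.1, 23.9]
wrist_force: [0.0, -0.1, 6.1]
opening: 0.026
grasp_force: 49.7
```

{"op": "carry_out", "data": {
  "targets": "0 0 -0.15 0 0 0 -1; 0 0 -0.4 0 0 0 -1; 0 0 -0.6 0 0 0 -1; 0 0 -0.6 0 0 0 -1; -0.25 0.2 -0.45 0 0 0 -1; -0.5 0.45 -0.1 0 0 0 -1; -0.6 0.55 0 0 0 0 -1; -0.6 0.55 0 0 0 0 -1"
}}

```text
time: 36.55
ee_pos: [0.504, -0.3012, 0.2796]
tcp_rot: [180.0, -0.1, 24.0]
wrist_force: [0.4, 0.0, -1.8]
opening: 0.0259
grasp_force: 49.4
```

{"op": "carry_out", "data": {
  "targets": "-0.6 0.55 0 0 0 0 -1; -0.6 0.5 0 0 0 0 -1; -0.295 0.22 0 0 0 0 -1; 0 0 0 0 0 0 -1; 0 0 0 0 0 0 -1; 0 0 0 0 0 0 -1; 0 0 0 0 0 0 -1; 0 0 0 0 0 0 -1"
}}

```text
time: 37.22
ee_pos: [0.471, -0.3703, 0.2788]
tcp_rot: [-180.0, -0.0, 24.0]
wrist_force: [-0.2, 0.9, -1.3]
opening: 0.0262
grasp_force: 49.4
```

```bash
python3 - <<'E'
from h import *
move([.4708,-.3712,.224],24)
E
```

```text
pose [ 0.471  -0.3703  0.2788] [-1.7997e+02 -5.0000e-02  2.4040e+01] t 37.22
shift [-0.015  0.019  1.37 ] turn [-0.005 -0.009  0.006]
```

{"op": "carry_out", "data": {
  "targets": "0 0 0.2 0 0 0 -1; 0 0 0.2 0 0 0 -1; 0 0 0.2 0 0 0 -1; 0 0 0.2 0 0 0 -1; 0 0 0.2 0 0 0 -1; 0 0 0.2 0 0 0 -1; 0 0 0.12 0 0 0 -1; 0 0 0 0 0 0 -1"
}}

```text
time: 37.88
ee_pos: [0.4701, -0.3711, 0.2243]
tcp_rot: [-179.9, 0.0, 23.9]
wrist_force: [0.1, 0.3, -0.6]
opening: 0.0259
grasp_force: 49.4
```

{"op": "carry_out", "data": {
  "targets": "0 0 0 0 0 0 -1; 0 0 0.03 0 0 0 -1; 0 0 0.02 0 0 0 -1; 0 0 0 0 0 0 -1; 0 0 0 0 0 0 -1; 0 0 0 0 0 0 -1; 0 0 0 0 0 0 -1; 0 0 0 0 0 0 -1"
}}

```text
time: 38.55
ee_pos: [0.4704, -0.3713, 0.2241]
tcp_rot: [-180.0, -0.0, 23.9]
wrist_force: [0.1, -0.1, -1.7]
opening: 0.0261
grasp_force: 49.4
```

Not yet in contact; another 2 mm, release, lift and back off for a look.

{"op": "carry_out", "data": {
  "targets": "0 0 0.04 0 0 0 -1; 0 0 0 0 0 0 -1; 0 0 0 0 0 0 -1; 0 0 0 0 0 0 0.2; 0 0 0 0 0 0 0.2; 0 0 0 0 0 0 0.2; 0 0 0 0 0 0 0.2; 0 0 -0.1 0 0 0 0.2"
}}

```text
time: 39.22
ee_pos: [0.4703, -0.3712, 0.2258]
tcp_rot: [-179.9, -0.0, 23.9]
wrist_force: [0.3, 0.4, -1.3]
opening: 0.0514
grasp_force: 0.0
```

{"op": "carry_out", "data": {
  "targets": "0 0 -0.4 0 0 0 0.2; 0 0 -0.7 0 0 0 0.2; 0 0 -0.8 0 0 0 0.2; 0 0 -0.7 0 0 0 0.2; -0.5 0 -0.3 0 0 0 0.2; -0.5 0 0 0 0 0 0.2; -0.4 0 0 0 0 0 0.2; 0 0 0 0 0 0 0.2"
}}

```text
time: 39.88
ee_pos: [0.4173, -0.395, 0.3434]
tcp_rot: [180.0, -0.0, 23.8]
wrist_force: [-0.8, 0.1, -0.7]
opening: 0.0509
grasp_force: 0.0
```

{"op": "carry_out", "data": {
  "targets": "0 0 0 0 0 0 0.2; 0 0 0 0 0 0 0.2; 0 0 0 0 0 0 0.2; 0 0 0 0 0 0 0.2; 0 0 0 0 0 0 0.2; 0 0 0 0 0 0 0.2; 0 0 0 0 0 0 0.2; 0 0 0 0 0 0 0.2"
}}

```text
time: 40.55
ee_pos: [0.4193, -0.394, 0.3422]
tcp_rot: [-180.0, -0.0, 24.0]
wrist_force: [-0.8, -0.1, -0.4]
opening: 0.0511
grasp_force: 0.0
```

```bash
python3 - <<'E'
from h import *
f=lambda a:cv2.resize(a,(400,400),interpolation=3)
_,w=snap("wrist","w9.png");_,s=snap("scene","s9.png");_,t=snap("top","t9.png")
a=np.hstack([w[60:300,200:440],]);g=cv2.resize(a,(400,400),interpolation=3)
b=cv2.resize(s[155:275,360:480],(200,200),interpolation=3);b=cv2.resize(s[165:245,370:450],(400,400),interpolation=3)
cv2.imwrite("pics/fin.png",np.hstack([g,b]))
E
```

```text
(no output)
```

View pics/fin.png

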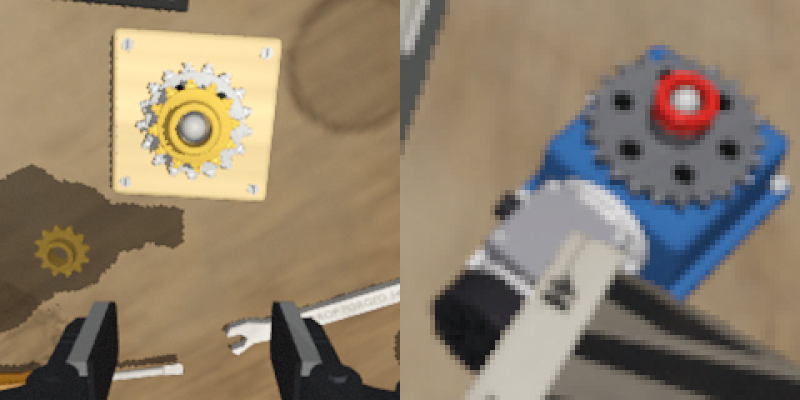

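The small sprocket sits on the medium one on the spindle (left panel, 195,127). The red collar is around the shaft on the large sprocket (right panel, 685,103). Everything is released, so I hand the job in.

```bash
python3 -c "
from workcell import bot
print(bot.job_done())"
```

```text
the job is handed in; nothing more can be done
None
```

I handed the job in at about 41 s: the final pictures show the large sprocket seated hub up on the gearmotor shaft with the red collar on it, and the medium and small sprockets back on the spindle in that order, hubs up, all released.

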